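# Refit the knob of the buffet warmer and hold it pressed

## Task

The buffet warmer in the pantry has one bare D-shaped spindle. Slip the brass collar over it until it lies flat on the control strip, then take the white knob by its bar, turn it so that its red end points the way the spindle's flat faces, and push it fully onto the spindle. Keep pressing so that the spindle stays right down against its spring, and finish like that, still gripping and pressing the knob; leave all the other things where they stand.

Things in the scene. Friction and masses are not known exactly. Their poses are not given: they have to be found in the camera images.
- warmer: Buffet warmer, fixed: flat steel box 240 mm (x) by 360 mm (y), 50 mm tall, two dark hot zones and a flat black control strip along its -x edge, nearest the robot. Origin: centre of its underside, on the counter; z up. A second white knob, already fitted, stands on the strip 150 mm to the -y side of the bare spindle, its top 97 mm above the counter: leave it.
- panel (a point): Point on the top of the warmer's control strip, on the spindle's axis, 50 mm above the counter; axes those of the warmer (z up).
- spindle_tip (a point): Centre of the top end of the bare upright aluminium D-spindle, 34 mm above the strip when not pressed: a 14 mm round rod with a flat along its whole length, 2.5 mm from its axis. The flat faces this frame's +x; z up. Top edge chamfered over 2.5 mm. It does not turn, it only sinks.
- spindle (a joint): How far the spindle is pressed down, m: 0 up, 0.005 at its lower stop. Spring: about 3 N to start, 10.5 N at the stop; it rises again when let go.
- collar: Loose brass collar (ring), 40 mm outside, 17 mm hole, 12 mm tall, lying flat on the counter. Origin: centre of its underside; z up. 50 g. Grip it across its outside.
- knob: Loose white knob on the counter, socket down: round skirt 46 mm across, 18 mm tall; on it a bar grip 40 mm long (its x), 12 mm wide (its y), 22 mm tall, 40 mm in all. Origin: centre of its underside; z up. A red stripe marks the +x end of the bar. About 60 g.
- knob_seat (a point): Centre of the roof of the knob's D-socket, 15 mm above its underside; knob's axes. Socket: open below, 16 mm across, its flat 3.5 mm from the axis on the +x (red) side; 1 mm loose all round; enters only with knob +x within about 8 degrees of the spindle's +x. Fully on, this point meets spindle_tip, and the knob's underside is 7 mm above the collar.
- knob_flat (a point): Point of the knob 20 mm from its axis under the red end (+x), at the height of the socket's roof.
- honey_jar: Bystander: amber glass jar with brass lid, 80 mm across, 90 mm tall. Loose; origin centre of its underside.
- wine_bottle: Bystander: green wine bottle with black cap, 74 mm across, 290 mm tall. Loose; origin centre of its underside.
- candlestick: Bystander: brass candlestick with a short white candle, foot 76 mm across, 188 mm tall. Loose; origin centre of its underside.
- coasters: Bystander: stack of four round cork and dark wood coasters, 90 mm across, 24 mm tall. Loose; origin centre of its underside.
- stopper: Bystander: small steel bottle stopper, 34 mm across, 50 mm tall, standing upright. Loose; origin centre of its underside.
- ice_bucket: Bystander: lidded steel ice bucket, 154 mm across, 165 mm tall. Loose; origin centre of its underside.

How it is judged:
On the way, in this order (a step that is already met when the one before it is completed fails the run):
1. the collar lies flat on the control strip with the spindle through it (horizontal distance between collar and panel below 0.004 m and z of collar in the frame of panel below 0.003 m and angle between collar's own z axis and vertical below 0.1 rad), for 0.2 s.
2. the knob is fully on the spindle, its red end the way the flat faces, with the collar under it (all of step 1 and horizontal distance between knob_seat and spindle_tip below 0.004 m and z of knob_seat in the frame of spindle_tip below 0.003 m and x of knob_flat in the frame of spindle_tip above 0.0175 m and angle between knob's own z axis and vertical below 0.12 rad), for 0.1 s.
At the end, for the whole second after the job is handed in: Collar flat on the strip round the spindle (4 mm sideways, 3 mm up, 0.1 rad); knob fully on (4 mm sideways, 3 mm up, red end within 0.5 rad of the flat, upright within 0.12 rad); spindle pressed over 3.5 mm of 5; fingers bear on the knob with over 3 N (all of step 2 and value of joint spindle above 0.0035 m and contact force between the fingers and knob above 3 N); the arm keeps its last pose, push and grip.
It fails at once if a bystander is shifted by more than 30 mm or tipped (distance of any of honey_jar, wine_bottle, candlestick, coasters, stopper, ice_bucket from where it was at the start of the episode above 0.03 m or angle between any of honey_jar, wine_bottle, candlestick, coasters, stopper, ice_bucket's own z axis and vertical above 0.3 rad).
It also fails if it takes over 53 s, if anything falls off the work surface, if the arm or the gripper's body presses on something with over 40 N, if the wrist force passes 120 N, or if a joint passes its speed limit or range.

## Robot

A 6-joint arm with a two-finger parallel gripper is mounted at the origin on the work surface. World frame = base frame: x ahead of the robot, y to its left, z up, the work surface at z = 0. Lengths are in m, angles in rad, forces in N, time in s.
With the tool pointing down it reaches from about 0.4 to 0.825 m from the base axis. Payload 7 kg.
Tool frame: the origin (TCP) lies midway between the tips of the shut fingers; the grasp point (between the pads) lies 19 mm behind it (ctrl.hold_point_z is the distance from the TCP to the grasp point, in m); z points along the fingers, y is the line along which they close (so a half turn about z gives the same grasp; the last joint's range is limited). The gripper opens to 88 mm and grips with 3 to 60 N. Pads are 19 mm wide; open, the fingers measure 130 mm over their backs; the gripper's body (78 mm by 193 mm) begins 47 mm behind the grasp point.
Start: joints at [1.422, 0.359, 0.012, 0, -1.224, -0.288], TCP at [0.286, 0.612, 0.227] pointing down, gripper open.
Joint ranges: [-3.07, 3.07], [-1.43, 2.12], [-1.02, 1.25], [-3.03, 1.67], [-3.05, -0], [-3.03, 3.03]. Speed limits (rad/s): [2.39, 2.39, 3.01, 3.14, 3.14, 3.14].

## Interface

Orientations are given as a rotation vector (axis times angle).
In Python, from station import ctrl gives the robot as it stands.
- The arm moves only by the tool carry_out, never from a script. Its argument "rows" is a list that holds one entry, the list of rows, each a list of 5 numbers: the opening, from -1 (shut) to 1 (fully open), then the shift along the world's x, y, z in units of 25 mm (1.0 is 25 mm), then the turn about the world's z in degrees. A call has 1 to 12 rows; each row shifts and turns the commanded pose from where the row before left it; what a row does not reach is not made up. A row lasts 1/12 s, in which the tool goes at most 41.7 mm and 7.16 degrees, less where a joint would pass 70% of its speed; a pose out of reach is approached as far as the arm can. A call is refused whole if a number of a shift passes 1 or a number of a turn 7.16, either way. A call with a gripper value outside its range is refused whole. The fingers move at their own pace and stop on an object; the grip force is fixed at half the most. Time passes only in rows, so rows that do not move let the fingers close. It gives the time, the measured TCP pose, the force, the opening and the grip force at its end, in the units of the state.
- ctrl.sense(): the state, without advancing time (a new reading comes with each control period).
- ctrl.capture(name): name is "scene" or "side" or "wrist"; returns a dict with "img" (420x560x3 uint8, blue, green, red), "camera_matrix" (3x3 intrinsics, pixels), "camera_from_world" (4x4, takes a point from world to camera coordinates). Camera axes: x right, y down, z forward; pixel columns grow to the right and rows downward; lengths in m; the calibration is good to about 2 mm. A picture is of the moment at which its call begins. There is no depth.
- ctrl.finish_job(): hands the job in; it is judged then, once.
The state is a dict: "t": time; "joint_pos": joint angles; "dq": joint speeds; "tau": joint torques, N m; "eef_pos": TCP position; "tcp_rot": TCP orientation; "force": force on the tool from outside, world axes, zero at the start; "torque": the same for the moment, N m; "opening": finger opening in m; "grasp_force": force on a finger pad.
Only numpy, scipy, OpenCV 4.12 (cv2) and the standard library are available. Lean on these libraries where they do the work, as an engineer would, in place of code of your own. Each camera call takes 0.05 s, during which the arm holds its last target. There are 200 camera calls.

## Working session

There is one attempt and no reset: what is moved stays moved. The work goes in short steps, Python scripts to look and compute and a tool call to move; the robot and the scene stay as the last step left them, time stands still between calls to the robot, and variables do not carry over. Pictures are saved under pics/ and viewed, at most 10 in all, crops included, and the job is handed in when it is done.

Besides the shell and the picture viewer there is one more tool, called after "Request:" as name(argument=value, ...), one argument or row to a line, values as JSON. carry_out: Moves the arm, as the interface text tells. Its arguments: {"type":"object","properties":{"rows":{"type":"array","items":{"type":"array","items":{"type":"array","items":{"type":"number"}}}}},"required":["rows"]}

```bash
mkdir -p pics
cat > h.py <<'E'
import numpy as np, cv2, pickle
from station import ctrl
def snap(n,out):
    c=ctrl.capture(n); cv2.imwrite(f'pics/{out}.png',c['img']); pickle.dump(c,open(f'pics/{out}.pkl','wb')); return c
def load(out): return pickle.load(open(f'pics/{out}.pkl','rb'))
def px2w(c,uv,z):
    T=np.array(c['camera_from_world']);K=np.array(c['camera_matrix']);R=T[:3,:3];o=-R.T@T[:3,3]
    d=R.T@np.linalg.inv(K)@np.array([uv[0],uv[1],1.]);return o+d*(z-o[2])/d[2]
def w2px(c,p):
    T=np.array(c['camera_from_world']);K=np.array(c['camera_matrix']);q=K@(T[:3,:3]@np.array(p)+T[:3,3]);return q[:2]/q[2]
E
python3 - <<'E'
from h import *
for n in ('scene','side','wrist'):
    c=snap(n,n+'0'); T=np.array(c['camera_from_world']); print(n,-T[:3,:3].T@T[:3,3],T[2,:3])
s=ctrl.sense();print(s)
a,b=cv2.imread('pics/scene0.png'),cv2.imread('pics/side0.png')
cv2.imwrite('pics/both.png',cv2.resize(np.vstack([a,b]),(560*600//840*2//2,600)))
E
```

```text
scene [1.05120087 0.57001781 0.82209501] [-0.45732223 -0.56290336 -0.68847381]
side [-0.20047167 -1.01573143  0.94988269] [ 0.50782759  0.64948302 -0.56593546]
wrist [0.35427283 0.58022309 0.38431592] [-0.26047056  0.11945397 -0.95806359]
{'t': 0.15, 'joint_pos': array([ 1.42209482e+00,  3.59239350e-01,  1.12996385e-02, -2.54749744e-04,
       -1.22407706e+00, -2.88086663e-01]), 'dq': array([-0.00051203, -0.00286346,  0.00358922,  0.00104053,  0.00042266,
       -0.00017581]), 'tau': array([-1.16631476e-03, -5.83276820e+01,  2.93291312e+01,  7.00116053e+00,
        8.83649656e-03, -9.98072733e-05]), 'eef_pos': array([0.285426  , 0.6113007 , 0.22584008]), 'tcp_rot': array([ 3.06573494e+00, -6.80529697e-01, -2.41758899e-04]), 'force': array([ 0.16512771, -0.03757955,  0.17594775]), 'torque': array([-0.00375426,  0.06507947, -0.02914323]), 'grasp_force': 0.0, 'opening': 0.08733626451699997}
```

View pics/scene0.png

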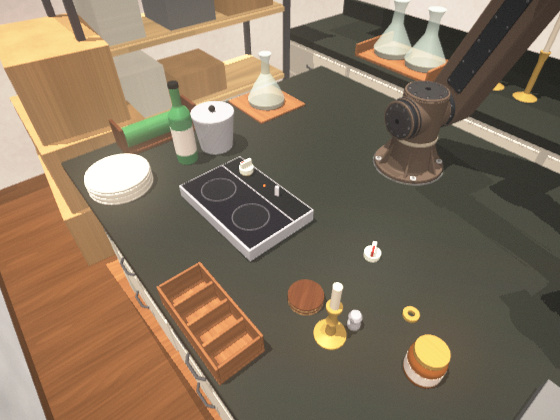

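View pics/side0.png

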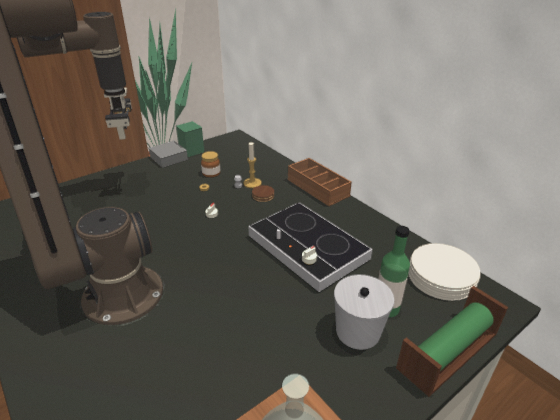

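The scene view shows the collar at (411,314), the loose knob at (372,253), the spindle at (277,190) and the fitted knob at (247,170). In the side view they are at (204,187), (212,212), (279,234) and (310,256). Next I'll enlarge these areas.

Run:
```python
from h import *
def crop(n,x,y,w=50,h=50,k=8):
    i=load(n)['img'][y:y+h,x:x+w];return cv2.resize(i,None,fx=k,fy=k,interpolation=cv2.INTER_CUBIC)
# each 50x36 -> 400x288
a=np.vstack([np.hstack([crop('scene0',345,230,50,36),crop('scene0',385,295,50,36)]),np.hstack([crop('scene0',250,170,50,36),crop('side0',255,215,50,36)])])
cv2.imwrite('pics/crop1.png',a)
c=load('scene0');d=load('side0')
for n,u,v,z in (('collar',(411,314),(204,187),.006),('knob',(372.5,257),(212,214),.009),('spin',(277,186),(279,229),.084),('fitted',(246,167),(310,252),.08),('jar',(430,342),(210,156),.09),('candle foot',(330,333),(252,183),.0),('stopper',(354,325),(238,187),0.),('coaster',(306,293),(263,192),.024)):
    print(n,px2w(c,u,z).round(3),px2w(d,v,z).round(3))
```

```text
collar [0.496 0.384 0.006] [0.495 0.38  0.006]
knob [0.433 0.211 0.009] [0.42  0.187 0.009]
spin [ 0.499 -0.116  0.084] [ 0.503 -0.119  0.084]
fitted [ 0.512 -0.256  0.08 ] [ 0.51  -0.266  0.08 ]
jar [0.576 0.467 0.09 ] [0.579 0.461 0.09 ]
candle foot [0.677 0.294 0.   ] [0.678 0.293 0.   ]
stopper [0.619 0.316 0.   ] [0.613 0.302 0.   ]
coaster [0.657 0.189 0.024] [0.651 0.176 0.024]
```

View pics/crop1.png

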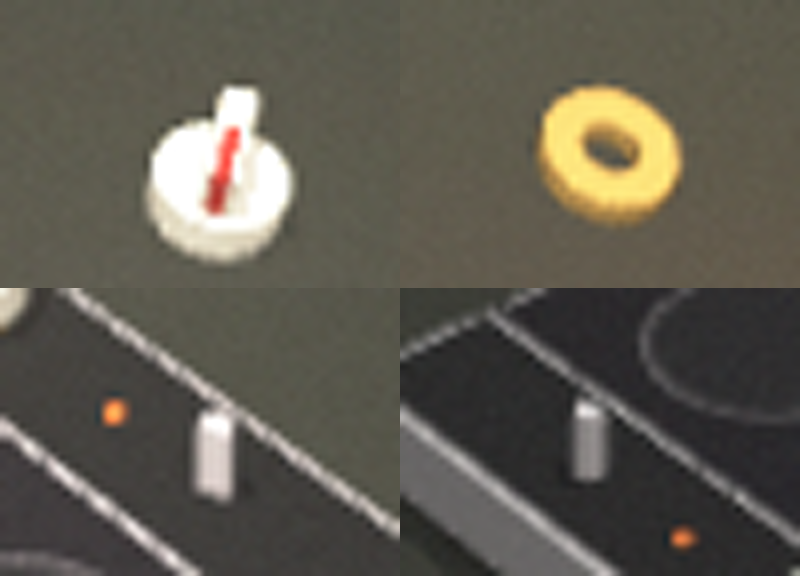

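View pics/wrist0.png

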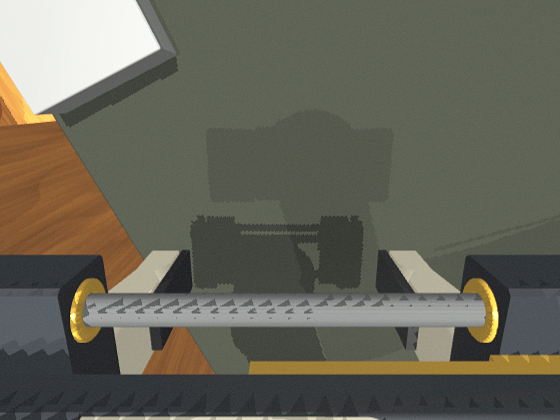

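Request:
carry_out(
  rows=[
    [[1, 0.84, -0.91, 0, 7], [1, 0.84, -0.91, 0, 7], [1, 0.84, -0.91, 0, 7], [1, 0.84, -0.91, 0, 7], [1, 0.84, -0.91, 0, 7], [1, 0.84, -0.91, 0, 7], [1, 0.84, -0.91, 0, 7], [1, 0.84, -0.91, 0, 7], [1, 0.84, -0.91, 0, 7], [1, 0.84, -0.91, 0, 7], [1, 0, 0, 0, 0], [1, 0, 0, 0, 0]],
  ],
)

```text
t: 1.15
eef_pos: [0.4964, 0.3827, 0.2262]
tcp_rot: [2.904, 1.197, -0.001]
force: [-0.1, 0.3, -0.2]
opening: 0.0879
grasp_force: 0.0
```

Run:
```python
from h import *
c=snap('wrist','wrist1'); s=ctrl.sense(); print(s['eef_pos'],s['tcp_rot'],s['joint_pos'],s['t'])
print(w2px(c,[.495,.383,.012]), w2px(c,[*s['eef_pos'][:2],0]))
a=load('scene0');b=load('side0')
def p(crop,x,y,n): return 0
def tri(u,v):
    from scipy.optimize import least_squares
    return least_squares(lambda P:np.r_[w2px(a,P)-u,w2px(b,P)-v],[.5,0,.05]).x
print('collar',px2w(a,(411,312.9),.012)); print('knob',px2w(a,(372.2,251.8),.018)); print('spin',px2w(a,(276.8,185),.084),px2w(b,(278.5,229.5),.084),tri((276.8,185),(278.5,229.5)))
```

```text
[0.49582196 0.38352968 0.22627748] [ 2.90454848e+00  1.19700255e+00 -7.20686691e-04] [ 9.69224732e-01  2.80707298e-01 -1.00542258e-01 -2.14607135e-04
 -1.18996464e+00  1.38346124e+00] 1.2
[284.47233121 176.30291298] [284.64768141 173.09389042]
collar [0.49723395 0.38400078 0.012     ]
knob [0.42682838 0.20293283 0.018     ]
spin [ 0.49643749 -0.12038215  0.084     ] [ 0.49973996 -0.11996199  0.084     ] [ 0.49797485 -0.12013439  0.08494726]
```

View pics/wrist1.png

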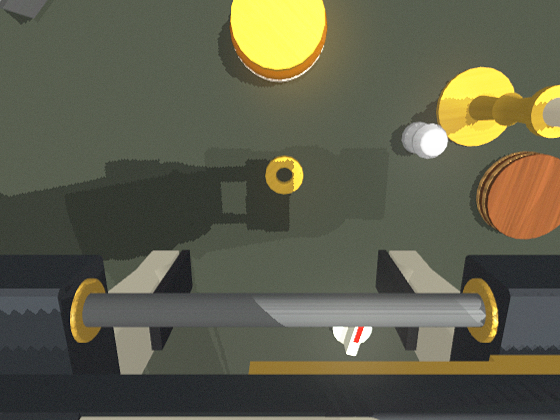

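Wrist view: collar at (284,175), directly below the TCP to within about 1 mm. The jar, stopper and candlestick are clear of the fingers. The knob's red stripe is at (360,333).

Request:
carry_out(
  rows=[
    [[1, 0.03, 0.03, -1, 0], [1, 0, 0, -1, 0], [1, 0, 0, -1, 0], [1, 0, 0, -1, 0], [1, 0, 0, -1, 0], [1, 0, 0, -1, 0], [1, 0, 0, -1, 0], [1, 0, 0, -1, 0], [1, 0, 0, -0.5, 0], [1, 0, 0, -0.38, 0], [1, 0, 0, 0, 0], [1, 0, 0, 0, 0]],
  ],
)

```text
t: 2.2
eef_pos: [0.496, 0.3855, 0.0046]
tcp_rot: [2.902, 1.202, -0.0]
force: [0.9, -0.2, 0.3]
opening: 0.0877
grasp_force: 0.0
```

Request:
carry_out(
  rows=[
    [[-1, 0, 0, 0, 0], [-1, 0, 0, 0, 0], [-1, 0, 0, 0, 0], [-1, 0, 0, 0, 0], [-1, 0, 0, 0, 0], [-1, 0, 0, 0, 0], [-1, 0, 0, 0, 0], [-1, 0, 0, 0, 0]],
  ],
)

```text
t: 2.87
eef_pos: [0.4964, 0.3848, 0.0046]
tcp_rot: [2.903, 1.201, 0.0]
force: [0.6, 1.1, 0.4]
opening: 0.04
grasp_force: 3.3
```

Request:
carry_out(
  rows=[
    [[-1, 0, 0, 0, 0], [-1, 0, 0, 0, 0], [-1, 0, 0, 0, 0], [-1, 0, 0, 0.5, 0], [-1, 0, 0, 1, 0], [-1, 0, 0, 1, 0], [-1, 0, 0, 1, 0], [-1, 0, 0, 1, 0], [-1, 0, -0.5, 1, 0], [-1, 0, -1, 1, 0], [-1, 0, -1, 1, 0], [-1, 0, -1, 0, 0]],
  ],
)

```text
t: 3.87
eef_pos: [0.4982, 0.2981, 0.1973]
tcp_rot: [-2.9, -1.203, -0.011]
force: [1.2, 0.3, 0.2]
opening: 0.0383
grasp_force: 30.0
```

Request:
carry_out(
  rows=[
    [[-1, 0, -1, 0, 0], [-1, 0, -1, 0, 0], [-1, 0, -1, 0, 0], [-1, 0, -1, 0, 0], [-1, 0, 0, 0, 0], [-1, 0, 0, 0, 0]],
  ],
)

```text
t: 4.37
eef_pos: [0.4962, 0.1962, 0.1922]
tcp_rot: [-2.904, -1.199, -0.0]
force: [0.6, 1.3, -1.1]
opening: 0.0386
grasp_force: 30.0
```

Run:
```python
from h import *
c=snap('wrist','wrist2'); s=ctrl.sense(); print(s['eef_pos'],s['opening'],s['joint_pos'])
print(w2px(c,[.427,.203,.018]))
```

```text
[0.49638783 0.19703043 0.19219039] 0.038585168623306285 [ 7.45127595e-01  1.53332748e-01 -3.48711944e-01 -1.02997043e-04
 -1.06827842e+00  1.60960182e+00]
[230.15804566 229.26413257]
```

View pics/wrist2.png

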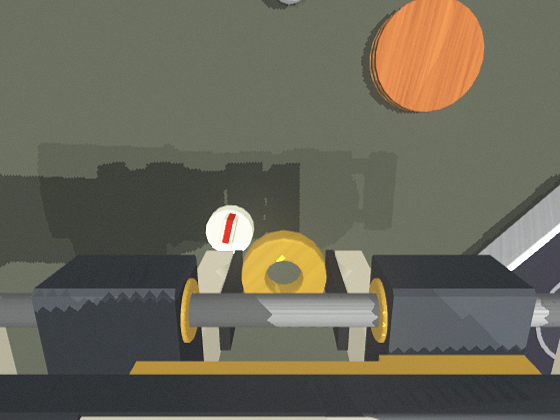

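The collar is held between the fingers with its hole at about (284,271). The knob skirt is centred at (230,230) and its red stripe runs from (232,213) to (226,243). I'll zoom in on the knob and the stripe.

Run:
```python
from h import *
c=load('wrist2'); i=c['img']; s=ctrl.sense(); e=s['eef_pos']
k=cv2.resize(i[200:260,200:260],None,fx=8,fy=8,interpolation=cv2.INTER_CUBIC)
a=cv2.resize(load('scene0')['img'][230:270,350:390],None,fx=8,fy=8,interpolation=cv2.INTER_CUBIC)
o=np.zeros((480,800,3),np.uint8);o[:,:480]=k;o[:320,480:]=a;cv2.imwrite('pics/crop2.png',o)
def red(im,x0,y0,x1,y1):
    q=im[y0:y1,x0:x1].astype(int);m=(q[...,2]>150)&(q[...,1]<90);v,u=np.nonzero(m);return np.c_[u+x0,v+y0]
r=red(i,200,205,260,255);print('wrist red',len(r),r.min(0),r.max(0),r.mean(0))
for z in (.04,): 
  t=r[r[:,1]<=r[:,1].min()+1].mean(0);b=r[r[:,1]>=r[:,1].max()-1].mean(0)
  print(t,b,px2w(c,t,z),px2w(c,b,z))
r=red(load('scene0')['img'],345,230,400,270);t=r[r[:,1]<=r[:,1].min()].mean(0);b=r[r[:,1]>=r[:,1].max()].mean(0);print('scene',t,b,px2w(load('scene0'),t,.04),px2w(load('scene0'),b,.04),px2w(load('scene0'),b,.018))
# skirt: white mask -> circle
print('skirt',px2w(c,(230,230),.018))
print('ring top expected',w2px(c,e+[0,0,.0074]),'fit hole',px2w(c,(284,271),e[2]+.0074)-e)
```

```text
wrist red 170 [223 214] [235 242] [228.18823529 227.72352941]
[232.  214.5] [225.27272727 241.45454545] [0.44655273 0.21454761 0.04      ] [0.42328603 0.20142371 0.04      ]
scene [373. 249.] [371.5 255. ] [0.43480267 0.20793062 0.04      ] [0.45373849 0.21901712 0.04      ] [0.43693213 0.20914362 0.018     ]
skirt [0.4263363  0.20259711 0.018     ]
ring top expected [287.06481085 273.75220502] fit hole [-1.06303963e-05  1.95928098e-03  7.40000000e-03]
```

View pics/crop2.png

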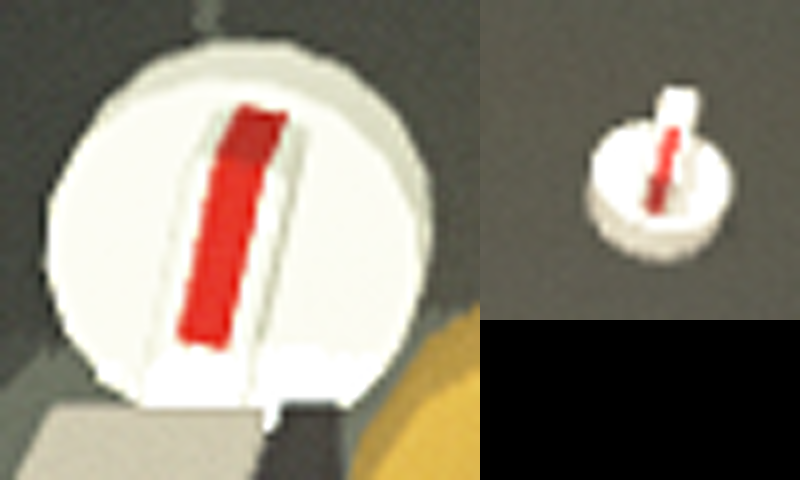

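The dark red end face is at the top of the crop at (262,105), with the stripe's top-edge end at (243,155) and inner end at (204,345). So the red end points to about +30° in the world frame. I'll go and look at the spindle.

Request:
carry_out(
  rows=[
    [[-1, -0.16, -1, 0, 0], [-1, -0.16, -1, 0, 0], [-1, -0.16, -1, 0, 0], [-1, -0.16, -1, 0, 0], [-1, -0.16, -1, 0, 0], [-1, -0.16, -1, 0, 0], [-1, -0.16, -1, 0, 0], [-1, -0.16, -1, 0, 0], [-1, -0.16, -1, 0, 0], [-1, -0.16, -1, 0, 0], [-1, -0.16, -1, 0, 0], [-1, -0.16, -1, 0, 0]],
  ],
)

```text
t: 5.42
eef_pos: [0.4485, -0.103, 0.1921]
tcp_rot: [-2.902, -1.203, -0.0]
force: [-0.4, -1.3, -1.3]
opening: 0.0389
grasp_force: 30.0
```

Request:
carry_out(
  rows=[
    [[-1, 0, -1, 0, 0], [-1, 0, -1, 0, 0], [-1, 0, -0.7, 0, 0], [-1, 0, 0, 0, 0], [-1, 0, 0, 0, 0], [-1, 0, 0, 0, 0]],
  ],
)

```text
t: 5.92
eef_pos: [0.4486, -0.1696, 0.1919]
tcp_rot: [-2.902, -1.202, 0.0]
force: [-0.6, 0.2, -0.9]
opening: 0.0385
grasp_force: 30.0
```

Run:
```python
from h import *
c=snap('wrist','wrist3'); s=ctrl.sense(); print(s['eef_pos'],s['opening'],s['joint_pos'])
u=w2px(c,[.498,-.12,.084]);print(u)
x,y=np.clip(int(u[0])-35,0,490),np.clip(int(u[1])-40,0,340)
k=cv2.resize(c['img'][y:y+80,x:x+70],None,fx=7,fy=7,interpolation=cv2.INTER_CUBIC);print(x,y)
o=np.zeros((560,800,3),np.uint8);o[:,:490]=k;o[:232,490:]=cv2.resize(c['img'],(310,232));cv2.imwrite('pics/crop3.png',o)
w=load('wrist2');a=px2w(w,(229.9,218.9),.04);b=px2w(w,(225,242.6),.04);d=a-b;print(a,b,np.degrees(np.arctan2(d[1],d[0])),'centre',a-.02*d/np.linalg.norm(d))
```

```text
[ 0.44857953 -0.16941265  0.19194147] 0.03854885882026594 [ 5.02772157e-02  6.09384007e-02 -4.56374323e-01 -1.75253641e-04
 -1.05364520e+00  2.30629414e+00]
[286.51933044 108.60980246]
251 68
[0.44219303 0.21307763 0.04      ] [0.42228248 0.20084439 0.04      ] 31.566973327432567 centre [0.42515245 0.20260773 0.04      ]
```

View pics/crop3.png

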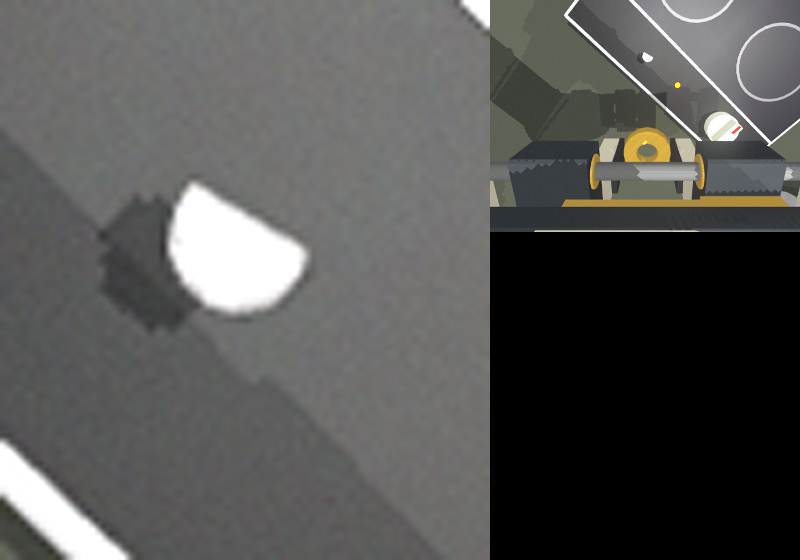

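The D's flat runs from (193,182) to (307,252) in the crop, its normal points up-right, and the axis is at about (237,239) in the crop, or (284.4,101.7) in the full image.

Run:
```python
from h import *
c=load('wrist3');f=lambda x,y:(251+(x+.5)/7-.5,68+(y+.5)/7-.5)
p=px2w(c,f(236.6,238.8),.084);a=px2w(c,f(193,182),.084);b=px2w(c,f(307,252),.084);d=b-a;n=(a+b)/2-p
print(p,np.linalg.norm(d),np.degrees(np.arctan2(d[1],d[0])),np.degrees(np.arctan2(n[1],n[0])),n)
e=ctrl.sense()['eef_pos'];print('ring',px2w(c,(284,271),e[2]+.0074)-e,w2px(c,e+[0,0,.0074]))
# strip edge lines in small view scaled 560/310
g=lambda x,y:px2w(c,((x-490)*560/310,y*560/310),.05)
A,B=g(570,15),g(698,138);q=B-A;print('edge',np.degrees(np.arctan2(q[1],q[0])))
# independent check: scene camera yaw of edge
```

```text
[ 0.50022838 -0.11562909  0.084     ] 0.013168881248908778 -75.39068474594606 11.928318865100872 [0.00242053 0.00051133 0.        ]
ring [0.00026322 0.0026081  0.0074    ] [287.63859922 275.05981232]
edge -88.94890485007522
```

Request:
carry_out(
  rows=[
    [[-1, 0.67, 0.68, 0, 0], [-1, 0.67, 0.68, 0, 0], [-1, 0.68, 0.68, 0, 0], [-1, 0, 0, -1, 0], [-1, 0, 0, -1, 0], [-1, 0, 0, -1, 0], [-1, 0, 0, -0.6, 0], [-1, 0, 0, 0, 0], [-1, 0, 0, 0, 0]],
  ],
)

```text
t: 6.72
eef_pos: [0.4987, -0.1184, 0.1019]
tcp_rot: [-2.902, -1.204, 0.003]
force: [-0.2, -0.4, 0.8]
opening: 0.0381
grasp_force: 30.0
```

Run:
```python
from h import *
a=snap('scene','s4')['img'];b=snap('side','d4')['img'];s=ctrl.sense();print(s['eef_pos'],s['force'])
k=lambda i,x,y:cv2.resize(i[y:y+60,x:x+56],None,fx=7,fy=7,interpolation=cv2.INTER_CUBIC)
cv2.imwrite('pics/crop4.png',np.hstack([k(a,250,150),k(b,250,195)]))
```

```text
[ 0.49986723 -0.11865549  0.10332088] [-0.29923919  0.73426615  0.16209893]
```

View pics/crop4.png

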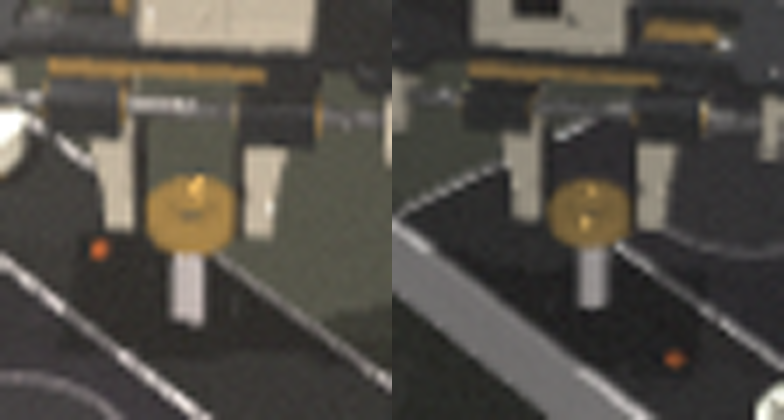

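In both views the ring sits over the spindle: scene 191 against 188, side 590 against 592, which is about 1 mm. I'll lower it slowly.

Request:
carry_out(
  rows=[
    [[-1, 0, 0, -0.2, 0], [-1, 0, 0, -0.2, 0], [-1, 0, 0, -0.2, 0], [-1, 0, 0, -0.2, 0], [-1, 0, 0, -0.2, 0], [-1, 0, 0, 0, 0]],
  ],
)

```text
t: 7.32
eef_pos: [0.5, -0.1183, 0.0764]
tcp_rot: [-2.903, -1.201, -0.004]
force: [3.1, 6.0, -2.6]
opening: 0.0385
grasp_force: 30.0
```

Request:
carry_out(
  rows=[
    [[-1, 0.02, 0.04, -0.2, 0], [-1, 0, 0, -0.2, 0], [-1, 0, 0, -0.2, 0], [-1, 0, 0, -0.2, 0], [-1, 0, 0, -0.05, 0], [-1, 0, 0, 0, 0]],
  ],
)

```text
t: 7.82
eef_pos: [0.4997, -0.118, 0.0553]
tcp_rot: [-2.903, -1.201, -0.001]
force: [4.6, 4.0, -2.2]
opening: 0.0382
grasp_force: 30.0
```

Request:
carry_out(
  rows=[
    [[-1, 0, 0, -0.02, 0], [0.3, 0, 0, 0, 0], [0.3, 0, 0, 0, 0], [0.3, 0, 0, 0, 0], [0.3, 0, 0, 0, 0], [0.3, 0, 0, 0.5, 0], [0.3, 0, 0, 1, 0], [0.3, 0, 0, 1, 0], [0.3, 0, 0, 1, 0], [0.3, 0, 0, 1, 0], [0.3, 0, 0, 1, 0], [0.3, 0, 0, 0, 0]],
  ],
)

```text
t: 8.82
eef_pos: [0.5015, -0.1186, 0.1979]
tcp_rot: [2.899, 1.201, 0.01]
force: [1.2, -0.2, 0.2]
opening: 0.0567
grasp_force: 0.0
```

Run:
```python
from h import *
a=snap('scene','s5')['img'];b=snap('side','d5')['img'];s=ctrl.sense();print(s['eef_pos'],s['force'],s['joint_pos'],s['tcp_rot'])
k=lambda i,x,y:cv2.resize(i[y:y+60,x:x+56],None,fx=7,fy=7,interpolation=cv2.INTER_CUBIC)
cv2.imwrite('pics/crop5.png',np.hstack([k(a,250,160),k(b,250,205)]))
```

```text
[ 0.49941036 -0.11825043  0.19374474] [ 0.49018154  0.12364185 -0.18173031] [ 1.50477068e-01  1.16132183e-01 -3.89508313e-01 -5.84694213e-05
 -1.06317176e+00  2.20498924e+00] [2.90251313 1.20097417 0.00304469]
```

View pics/crop5.png

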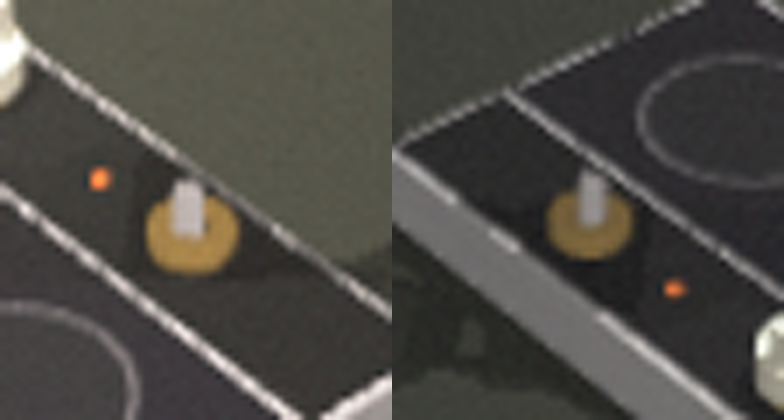

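The collar lies flat on the strip around the spindle in both views. On to the knob.

Request:
carry_out(
  rows=[
    [[0.3, -0.25, 1, 0, -2], [0.3, -0.25, 1, 0, -2], [0.3, -0.25, 1, 0, -2], [0.3, -0.25, 1, 0, -2], [0.3, -0.25, 1, 0, -2], [0.3, -0.25, 1, 0, -2], [0.3, -0.25, 1, 0, -2], [0.3, -0.25, 1, 0, 0], [0.3, -0.25, 1, 0, 0], [0.3, -0.25, 1, 0, 0], [0.3, -0.25, 1, 0, 0], [0.3, -0.17, 1, 0, 0]],
  ],
)

```text
t: 9.92
eef_pos: [0.4249, 0.1822, 0.1916]
tcp_rot: [3.027, 0.838, -0.003]
force: [-0.3, 0.6, 0.0]
opening: 0.0567
grasp_force: 0.0
```

Request:
carry_out(
  rows=[
    [[0.3, 0, 0.82, 0, 0], [0.3, 0, 0, 0, 0], [0.3, 0, 0, 0, 0], [0.3, 0, 0, 0, 0]],
  ],
)

```text
t: 10.25
eef_pos: [0.4256, 0.2017, 0.1918]
tcp_rot: [3.026, 0.839, -0.003]
force: [-0.1, -0.5, -0.7]
opening: 0.0569
grasp_force: 0.0
```

Run:
```python
from h import *
c=snap('wrist','wrist6'); s=ctrl.sense(); print(s['eef_pos'],s['tcp_rot'])
i=c['img'].astype(int)
u=w2px(c,[.4265,.202,.018]);print('expected skirt',u,'top',w2px(c,[.4265,.202,.04]))
x,y=int(u[0])-60,int(u[1])-60
q=i[y:y+120,x:x+120]
m=(q[...,2]>150)&(q[...,1]<90);v,w=np.nonzero(m);r=np.c_[w+x,v+y].astype(float);print(r.min(0),r.max(0),r.mean(0))
rr=cv2.fitLine(r.astype(np.float32),cv2.DIST_L2,0,.01,.01).ravel();d=px2w(c,rr[2:]-rr[:2]*10*np.sign(rr[1]),.04)-px2w(c,rr[2:]+rr[:2]*10*np.sign(rr[1]),.04);print(rr,'yaw(approx)',np.degrees(np.arctan2(d[1],d[0])))
cv2.imwrite('pics/crop6.png',cv2.resize(c['img'][y:y+120,x:x+120],None,fx=5,fy=5,interpolation=cv2.INTER_CUBIC));print(x,y)
```

```text
[0.42582566 0.20142852 0.19198903] [ 3.02673504e+00  8.38079715e-01 -2.60885940e-03]
expected skirt [285.87337159 182.65325768] top [286.02168084 188.34630528]
[282. 164.] [287. 192.] [284.8015873 179.5      ]
[ 2.2433858e-02 -9.9974835e-01  2.8480157e+02  1.7950000e+02] yaw(approx) 29.87050738482689
225 122
```

View pics/crop6.png

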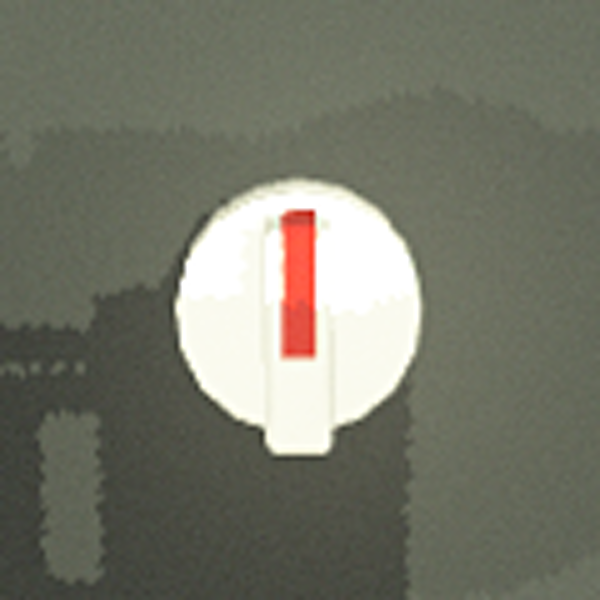

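The knob's bar is lined up with the tool: its long axis is vertical in the image at 298, and the skirt centre at (298,303) is within 1 mm of the expected spot. Descending to grip.

Request:
carry_out(
  rows=[
    [[0.3, 0.02, 0, -1, 0], [0.3, 0, 0, -1, 0], [0.3, 0, 0, -1, 0], [0.3, 0, 0, -1, 0], [0.3, 0, 0, -1, 0], [0.3, 0, 0, -1, 0], [0.3, 0, 0, -0.5, 0], [0.3, 0, 0, -0.34, 0], [0.3, 0, 0, 0, 0], [0.3, 0, 0, 0, 0], [0.3, 0, 0, 0, 0]],
  ],
)

```text
t: 11.22
eef_pos: [0.4274, 0.2026, 0.0227]
tcp_rot: [-3.027, -0.838, -0.002]
force: [0.2, -0.4, 0.8]
opening: 0.0571
grasp_force: 0.0
```

Request:
carry_out(
  rows=[
    [[-1, 0, 0, 0, 0], [-1, 0, 0, 0, 0], [-1, 0, 0, 0, 0], [-1, 0, 0, 0, 0], [-1, 0, 0, 0, 0], [-1, 0, 0, 0, 0], [-1, 0, 0, 0, 0], [-1, 0, 0, 0, 0], [-1, 0, 0, 0, 0], [-1, 0, 0, 0, 0]],
  ],
)

```text
t: 12.05
eef_pos: [0.4268, 0.2023, 0.0218]
tcp_rot: [3.027, 0.839, -0.0]
force: [-0.2, -0.2, 1.4]
opening: 0.0119
grasp_force: 30.0
```

Request:
carry_out(
  rows=[
    [[-1, 0, 0, 0.5, 0], [-1, 0, 0, 1, 0], [-1, 0, 0, 1, 0], [-1, 0, 0, 1, 0], [-1, 0, -0.83, 1, 0], [-1, 0.25, -1, 0.5, 0], [-1, 0.25, -1, 0, -2], [-1, 0.25, -1, 0, -2], [-1, 0.25, -1, 0, -2], [-1, 0.25, -1, 0, -2], [-1, 0.25, -1, 0, -2], [-1, 0.25, -1, 0, -2]],
  ],
)

```text
t: 13.05
eef_pos: [0.4705, 0.0053, 0.1467]
tcp_rot: [-3.099, -0.515, 0.0]
force: [0.7, -0.2, -0.6]
opening: 0.0118
grasp_force: 30.0
```

Request:
carry_out(
  rows=[
    [[-1, 0.25, -1, 0, -2], [-1, 0.25, -1, 0, -2], [-1, 0.25, -1, 0, -1], [-1, 0.25, -1, 0, 0], [-1, 0.41, -1, 0, 0], [-1, 0, 0, 0, 0], [-1, 0, 0, 0, 0], [-1, 0, 0, 0, 0], [-1, 0, 0, 0, 0]],
  ],
)

```text
t: 13.8
eef_pos: [0.5054, -0.1179, 0.1467]
tcp_rot: [-3.118, -0.383, 0.001]
force: [-0.0, 0.5, -1.6]
opening: 0.0117
grasp_force: 30.0
```

Run:
```python
from h import *
a=snap('scene','s7')['img'];b=snap('side','d7')['img'];s=ctrl.sense();print(s['eef_pos'],s['force'],s['tcp_rot'],s['opening'])
k=lambda i,x,y:cv2.resize(i[y:y+70,x:x+56],None,fx=7,fy=7,interpolation=cv2.INTER_CUBIC)
cv2.imwrite('pics/crop7.png',np.hstack([k(a,250,150),k(b,250,195)]))
```

```text
[ 0.50566202 -0.11766678  0.14690133] [-0.34075097  0.66113314 -1.15973034] [-3.11796203e+00 -3.83903740e-01 -2.16358301e-04] 0.011860614585380241
```

View pics/crop7.png

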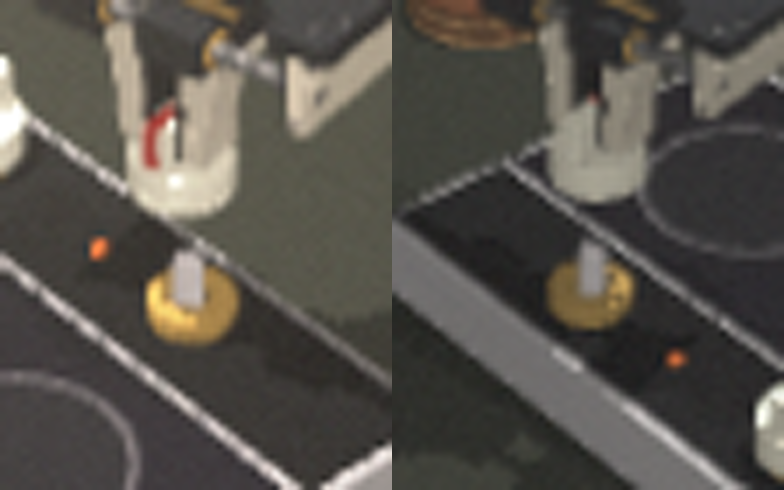

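That view shows the knob above the spindle with the red end facing +x. In the crop its axis is at x≈182 (scene) and 599 (side), and the spindle is at 188 and 592. I summed x 6 mm too far. I also miscounted the pictures: this was the 12th of the 10 allowed, so I won't view any more and will go by numbers and force.

Run:
```python
from h import *
from scipy.optimize import least_squares
a=load('s7');b=load('d7');e=ctrl.sense()['eef_pos']
def solve(ua,ub,z): # horizontal position from the two column readings at known z
    f=lambda p:[w2px(a,[*p,z])[0]-ua,w2px(b,[*p,z])[0]-ub]
    return least_squares(f,[.5,-.12]).x
g=lambda x:250+(x+.5)/7-.5
kn=solve(g(182),g(599-392),e[2]-.0218+.009); sp=solve(g(188),g(592-392),.075)
print(e,kn,sp,'move',(sp-kn)*40)
```

```text
[ 0.50566202 -0.11766678  0.14690133] [ 0.52983382 -0.08418354] [ 0.49774079 -0.12068521] move [-1.28372124 -1.46006668]
```

Run:
```python
from h import *
a=load('s7');b=load('d7');e=ctrl.sense()['eef_pos'];z=e[2]-.0128
for n,c in(('scene',a),('side',b)):
    print(n,w2px(c,[e[0],e[1],z])[0],[w2px(c,[x,y,.075])[0].round(1) for x,y in((.4995,-.1185),(.498,-.12),(.501,-.117))])
print('seen scene knob',250+182.5/7-.5,'spindle',250+188.5/7-.5,'side knob',250+207.5/7-.5,'spindle',250+200.5/7-.5)
```

```text
scene 274.75164367749 [np.float64(276.4), np.float64(276.5), np.float64(276.4)]
side 279.589417007206 [np.float64(278.2), np.float64(278.1), np.float64(278.2)]
seen scene knob 275.57142857142856 spindle 276.42857142857144 side knob 279.14285714285717 spindle 278.14285714285717
```

Request:
carry_out(
  rows=[
    [[-1, -0.21, -0.04, 0, 0], [-1, 0, 0, -0.5, 0], [-1, 0, 0, -0.5, 0], [-1, 0, 0, -0.4, 0], [-1, 0, 0, 0, 0], [-1, 0, 0, 0, 0]],
  ],
)

```text
t: 14.4
eef_pos: [0.5001, -0.1193, 0.1116]
tcp_rot: [3.118, 0.383, -0.002]
force: [0.4, 0.1, -0.2]
opening: 0.0118
grasp_force: 30.0
```

Request:
carry_out(
  rows=[
    [[-1, 0, 0, -0.1, 0], [-1, 0, 0, -0.1, 0], [-1, 0, 0, -0.1, 0], [-1, 0, 0, -0.1, 0], [-1, 0, 0, 0, 0]],
  ],
)

```text
t: 14.82
eef_pos: [0.5011, -0.1194, 0.1022]
tcp_rot: [3.118, 0.383, 0.002]
force: [-1.0, 0.7, 6.2]
opening: 0.0117
grasp_force: 30.0
```

Request:
carry_out(
  rows=[
    [[-1, -0.04, 0.02, 0, 0], [-1, 0, 0, 0, 0]],
  ],
)

```text
t: 14.98
eef_pos: [0.5008, -0.1191, 0.1028]
tcp_rot: [3.117, 0.383, 0.004]
force: [0.6, -0.8, 5.1]
opening: 0.0117
grasp_force: 30.0
```

Request:
carry_out(
  rows=[
    [[-1, 0, 0, -0.05, 0], [-1, 0, 0, 0, 0]],
  ],
)

```text
t: 15.15
eef_pos: [0.5008, -0.1191, 0.1015]
tcp_rot: [3.117, 0.383, 0.004]
force: [0.5, -0.3, 6.6]
opening: 0.0117
grasp_force: 30.0
```

Run:
```python
from h import *
s=ctrl.sense();print(s['force'],s['torque'],s['eef_pos'],s['opening'])
c=load('wrist3');i=cv2.cvtColor(c['img'],cv2.COLOR_BGR2GRAY)[85:120,265:305]
b=cv2.resize(i,None,fx=8,fy=8,interpolation=cv2.INTER_CUBIC)
m=(b>190).astype(np.uint8);n,l,st,ce=cv2.connectedComponentsWithStats(m);j=1+st[1:,4].argmax()
ct=max(cv2.findContours((l==j).astype(np.uint8),cv2.RETR_EXTERNAL,cv2.CHAIN_APPROX_NONE)[0],key=len)[:,0]
W=np.array([px2w(c,(265+(x+.5)/8-.5,85+(y+.5)/8-.5),.084)[:2] for x,y in ct])*1000
# fit D: centre, angle, radius
from scipy.optimize import least_squares
def f(p):
    q=W-p[:2];n=np.array([np.cos(p[2]),np.sin(p[2])]);return np.maximum(np.hypot(*q.T)-p[3],q@n-p[4])
for a0 in (0,.25,.5):
    r=least_squares(f,[*W.mean(0),a0,7,2.5],loss='soft_l1',f_scale=.2);print(r.x[:2],np.degrees(r.x[2]),r.x[3:],r.cost)
```

```text
[ 0.45860654 -0.3368214   6.57830833] [-0.27337782 -0.05061335  0.0477291 ] [ 0.50081652 -0.11912069  0.10154377] 0.011673002357624961
[ 500.37436921 -115.78860067] 15.45356796640977 [6.8108503  2.36236578] 1.2003919541468437
[ 500.37436924 -115.78860064] 15.45356796420706 [6.81085031 2.36236574] 1.200391954146897
[ 500.37436921 -115.78860067] 15.453567965531809 [6.8108503  2.36236578] 1.2003919541468437
```

Request:
carry_out(
  rows=[
    [[-1, 0, 0.06, 0, 0], [-1, 0, 0, 0, 0]],
  ],
)

```text
t: 15.32
eef_pos: [0.5021, -0.1174, 0.1019]
tcp_rot: [3.117, 0.383, 0.008]
force: [3.7, 0.7, 1.5]
opening: 0.0115
grasp_force: 30.0
```

Request:
carry_out(
  rows=[
    [[-1, -0.04, 0, 0, 0], [-1, 0, 0, 0, 0]],
  ],
)

```text
t: 15.48
eef_pos: [0.502, -0.1171, 0.1018]
tcp_rot: [3.117, 0.383, 0.011]
force: [6.7, -0.2, -0.4]
opening: 0.0118
grasp_force: 30.0
```

Run:
```python
from h import *
s=ctrl.sense();print(s['force'],s['torque'],s['eef_pos'],s['tcp_rot'])
```

```text
[ 6.66151225 -0.16435681 -0.3727703 ] [-1.72386984e-01 -2.90721669e+00  1.22549294e-03] [ 0.50197707 -0.11712413  0.10180715] [3.11746212 0.38340605 0.01058803]
```

The vertical force dropped to zero, so the spindle is in the socket. I'll relieve the side force and go down.

Request:
carry_out(
  rows=[
    [[-1, 0.1, 0, 0, 0], [-1, 0, 0, -0.1, 0], [-1, 0, 0, -0.1, 0], [-1, 0, 0, 0, 0]],
  ],
)

```text
t: 15.82
eef_pos: [0.5024, -0.1172, 0.0955]
tcp_rot: [3.118, 0.383, 0.004]
force: [6.0, 0.7, -0.6]
opening: 0.0117
grasp_force: 30.0
```

Request:
carry_out(
  rows=[
    [[-1, 0, 0, -0.1, 0], [-1, 0, 0, -0.1, 0], [-1, 0, 0, 0, 0]],
  ],
)

```text
t: 16.07
eef_pos: [0.5025, -0.1172, 0.0905]
tcp_rot: [3.118, 0.383, 0.004]
force: [5.5, 1.6, 2.0]
opening: 0.0116
grasp_force: 30.0
```

Request:
carry_out(
  rows=[
    [[-1, 0.05, 0, -0.05, 0], [-1, 0, 0, -0.05, 0], [-1, 0, 0, -0.05, 0], [-1, 0, 0, 0, 0], [-1, 0, 0, 0, 0]],
  ],
)

```text
t: 16.48
eef_pos: [0.5026, -0.1172, 0.0871]
tcp_rot: [-3.118, -0.383, -0.001]
force: [1.8, 2.9, 6.6]
opening: 0.0119
grasp_force: 30.0
```

Request:
carry_out(
  rows=[
    [[-1, 0, 0, -0.05, 0], [-1, 0, 0, -0.04, 0], [-1, 0, 0, 0, 0], [-1, 0, 0, 0, 0], [-1, 0, 0, 0, 0]],
  ],
)

```text
t: 16.9
eef_pos: [0.5027, -0.1173, 0.0855]
tcp_rot: [3.118, 0.383, 0.002]
force: [-0.2, 3.4, 13.2]
opening: 0.0115
grasp_force: 30.0
```

Request:
carry_out(
  rows=[
    [[-1, 0, 0, -0.03, 0], [-1, 0, 0, 0, 0], [-1, 0, 0, 0, 0], [-1, 0, 0, 0, 0], [-1, 0, 0, 0, 0], [-1, 0, 0, 0, 0], [-1, 0, 0, 0, 0], [-1, 0, 0, 0, 0]],
  ],
)

```text
t: 17.57
eef_pos: [0.5028, -0.1173, 0.0854]
tcp_rot: [3.118, 0.383, 0.002]
force: [-2.7, 4.8, 20.6]
opening: 0.0117
grasp_force: 30.0
```

Run:
```python
from h import *
s=ctrl.sense();print(s['force'],s['eef_pos'],s['grasp_force'],s['opening'],s['t'])
d=lambda n,x,y,w,h:cv2.absdiff(load(n+'0')['img'],snap(n,n+'9')['img'])[y:y+h,x:x+w].max()
print('bystander regions change scene:',d('scene',280,280,170,110))
```

```text
[-2.71361314  4.77182673 20.57989538] [ 0.50278553 -0.11730069  0.08541793] 30.016179084777832 0.011706198106381675 17.5667
bystander regions change scene: 162
```

```bash
python3 -c "
from station import ctrl
print(ctrl.finish_job())"
```

```text
the job is handed in; nothing more can be done
None
```

I handed the job in with the collar flat on the strip, the knob fully on (red end along the spindle's flat) and the spindle held at its stop with about 20 N; seating and press are judged from force and height only, I don't know the verdict, and I viewed 12 pictures against the limit of 10.

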